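# Clip a slide mount from the lower tier

### The job

Lift the clear flap of the wooden box and leave it standing open, take out the slide mount and set it down on the small square brass rest of the jig so that you can take it again by its other two sides. Then slide it along the bed of the grey iron stand and press its thin lip under the sprung jaw until it is fully home against the stops, centred, square and flat on the bed, and let go. Leave the weight, the jar and the loupe where they stand.

Things in the scene. Friction and masses are not known exactly. Their poses are not given: they have to be found in the camera images.
- slide_center (a point): Centre (half-way up) of the slide mount, a flat aluminium plate 60 x 60 x 8 mm with a small glass window, 60 g. Its x axis points to the thin lip: the last 20 mm on the +x side, over the full width, are 4 mm thick, flush with the flat underside. y runs along the lip, z up. The edge with the lip goes into the clip, so no finger may be on it then; take it by the +y and -y sides (60 mm apart).
- slide_edge (a point): Middle of the outer edge of the mount's thin lip: 30 mm in +x of the mount's centre and 2 mm below it, half-way up the 4 mm lip. Same axes as the mount.
- flap (a joint): Opening angle of the clear plastic flap on the box, rad: 0 shut, 1.9 fully open (a stop); at 1.57 it is upright. A stiff hinge (0.07 N m) keeps it where it is left. It starts between 0 and 0.15.
- flap_bar (a point): Centre of the brass cross bar on the flap: round, 32 mm long, 12 mm in diameter, parallel to the hinge, on a 10 mm wide stem; its axis is 22 mm above the flap's upper face. Gripped over its two ends it can turn between the fingers as the flap swings. At flap angle 0 it lies 66 mm in -x of the hinge and 26 mm above it, in the box's axes.
- flap_hinge (a point): Middle of the hinge line, on the far rim of the box, 38 mm in +x of the box's centre and 42 mm above its underside. Axes are the box's: x from its front to the hinge, y along the hinge, z up. The flap (74 mm long, 134 wide, 4 thick) swings up and away to +x about y.
- kit_in (a point): Centre of the inside floor of the fixed wooden box (box's axes). Outside 76 mm in x, 136 in y, 40 high; inside 66 x 126. The mount starts on a 12 mm high cork pad (34 x 30 mm) here, lip towards the box's +y end. The walls at +x and -x are only 3 mm from the mount and 16 mm higher; about 33 mm is free past its lip edge and its back edge, so here only these two edges (60 mm apart) can be gripped.
- jig_top (a point): Centre of the top of the fixed brass jig's square rest: 34 x 34 mm, flat, 20 mm above the jig's 70 x 70 mm base plate and 26 mm above the slate slab. A mount laid centrally on it overhangs by 13 mm all round, so that fingers can reach past any of its edges. The jig may be turned.
- clip_seat (a point): Where the middle of the lip's outer edge must come, on the fixed grey cast-iron stand (140 x 80 mm, 46 high): against two steel stops, 2 mm above the flat bed. +x is the pushing direction, y along the clip, z up. The bed is 44 mm wide (y +-22 mm), reaches 74 mm back in -x, and lies 22 mm above the stand's 80 mm wide base plate. Seated, the mount's centre is 30 mm in -x from here.
- jaw (a joint): Angle of the sprung steel jaw over the bed, rad: 0 at rest, about 0.05 with the lip under it. 28 mm wide, top 10 mm above the bed (17 mm over its pivot block behind the stops). Its pressing bar, 8 mm before the stops, is 2 mm above the bed at rest and presses with about 3.5 N; its 25 degree lead-in begins 19 mm before the stops, 6 mm above the bed. Pushing the lip in takes up to about 20 N. Nothing else needs to move it.
- weight: Pewter weight with a knob, 48 mm in diameter, 50 mm high, standing; origin at its underside. To be left alone.
- jar: Small amber jar with a black cap, 44 mm in diameter, 65 mm high, standing; origin at its underside. To be left alone.
- loupe: Black loupe, 40 mm in diameter, 38 mm high, standing; origin at its underside. To be left alone.

How it is judged:
On the way, in this order (a step that is already met when the one before it is completed fails the run):
1. the clear flap has been lifted well open (value of joint flap above 1.35 rad), for 0.2 s.
2. the slide mount lies on the brass rest, let go (contact force between slide and jig above 0.05 N and horizontal distance between slide_center and jig_top below 0.02 m and angle between slide_center's own z axis and vertical below 0.1 rad and contact force between the fingers and slide below 0.02 N), for 0.2 s.
At the end, for the whole second after the job is handed in: The flap still stands open (over 1.2 rad). The mount lies flat on the stand's bed (within 0.06 rad), its lip under the parted jaw (jaw angle 0.02 to 0.12 rad), the lip's edge within 2.5 mm of the stops, within 5 mm of the middle sideways, square within 0.07 rad; released and at rest (value of joint flap above 1.2 rad and x of slide_edge in the frame of clip_seat between -0.0025 and 0.004 m and y of slide_edge in the frame of clip_seat between -0.005 and 0.005 m and z of slide_edge in the frame of clip_seat between -0.003 and 0.003 m and angle between the x axis of slide_center and the x axis of clip_seat, either way round below 0.07 rad and angle between slide_center's own z axis and vertical below 0.06 rad and value of joint jaw between 0.02 and 0.12 rad and linear speed of slide below 0.02 m/s and contact force between the fingers and slide below 0.02 N); the robot touches nothing.
It fails at once if the pewter weight is shifted more than 30 mm (distance of weight from where it was at the start of the episode above 0.03 m).
It fails at once if the jar is shifted more than 30 mm (distance of jar from where it was at the start of the episode above 0.03 m).
It fails at once if the loupe is shifted more than 30 mm (distance of loupe from where it was at the start of the episode above 0.03 m).
It also fails if it takes over 72 s, if anything falls off the work surface, if the arm or the gripper's body presses on something with over 40 N, if the wrist force passes 120 N, or if a joint passes its speed limit or range.

### The arm

A 6-joint arm with a two-finger parallel gripper is mounted at the origin on the work surface. World frame = base frame: x ahead of the robot, y to its left, z up, the work surface at z = 0. Lengths are in m, angles in rad, forces in N, time in s.
With the tool pointing down it reaches from about 0.425 to 0.95 m from the base axis. Payload 3.5 kg.
Tool frame: the origin (TCP) lies midway between the tips of the shut fingers; the grasp point (between the pads) lies 19 mm behind it; z points along the fingers, y is the direction in which the jaws open and shut (so a half turn about z gives the same grasp; the last joint's range is limited). The gripper opens to 85 mm and grips with 20 to 120 N. Pads are 22 mm wide; open, the fingers measure 114 mm over their backs; the gripper's body (76 mm by 85 mm) begins 54 mm behind the grasp point. The pads swing forward as they close: fully open they stand 13 mm farther back than shut.
Start: joints at [1.194, 0.286, 1.577, -0, 1.279, -0.15], TCP at [0.152, 0.658, 0.231] pointing down, gripper open.
Joint ranges: [-2.77, 2.77], [-0.9, 2.22], [0.21, 2.48], [-1.53, 4.67], [0.24, 2.81], [-2.84, 2.84]. Speed limits (rad/s): [2.79, 2.79, 3.14, 3.14, 3.14, 3.14].

### API

Orientations are given as a unit quaternion [x, y, z, w].
In Python, from plant import * gives the robot as it stands.
- The arm moves only by the shell command python3 -m jog 'ROWS' [FORCE]. ROWS is a JSON object of lists of equal length, an entry for each row: "travel": the shift along the world's x, y, z in mm, a list of three; "dr": the turn, a rotation vector about the world's x, y, z in degrees, a list of three; "jaw": the closure in counts, from 0 (fully open) to 255 (shut). In form: {"travel": [[x, y, z], ...], "dr": [[wx, wy, wz], ...], "jaw": [jaw, ...]}. A call has 1 to 5 rows; each row shifts and turns the commanded pose from where the row before left it; what a row does not reach is not made up. A row lasts 1/12 s, in which the tool goes at most 41.7 mm and 7.16 degrees, less where a joint would pass 70% of its speed; a pose out of reach is approached as far as the arm can. A call is refused whole if a number of a shift passes 41.7 or a number of a turn 7.16, either way. A call with a gripper value outside its range is refused whole. The fingers move at their own pace and stop on an object; FORCE is the grip in N (left out, the last holds). Time passes only in rows, so rows that do not move let the fingers close. It gives the time, the measured TCP pose, the force and the opening at its end, in the units of the state.
- get_state(): the state, without advancing time (a new reading comes with each control period).
- read_camera(name): name is "scene" or "top" or "wrist"; returns the picture (480x640x3 uint8, red, green, blue); there is no depth.
- camera_info(name): a dict with "K" (3x3 intrinsics, pixels), "k1" (the pictures are not rectified: a ray, as slopes to the right and down, at radius r is drawn at 1 + k1 r^2 times it, then the intrinsics apply), "R" (3x3) and "t" (3): a world point X has camera coordinates R X + t; the wrist camera has in their place "mount" (4x4, takes a point from camera to tool coordinates, whose origin is the TCP and whose axes are the flange's). Camera axes: x right, y down, z forward; pixel columns grow to the right and rows downward; lengths in m; the calibration is good to about 2 mm. A picture is of the moment at which its call begins: read the wrist's pose just before it. camera_info takes no time and is no camera call.
- sign_off(): hands the job in, once; it reports no verdict.
The state is a dict: "time": time; "qpos": joint angles; "dq": joint speeds; "joint_efforts": joint torques, N m; "eef_pos": TCP position; "tcp_rot": TCP orientation; "contact_force": force on the tool from outside, world axes, zero at the start; "wrist_torque": the same for the moment, N m; "opening": opening from 0.0 (shut) to 1.0 (fully open).
Only numpy, scipy, OpenCV 4.12 (cv2) and the standard library are available. Lean on these libraries where they do the work, as an engineer would, in place of code of your own. Each camera call takes 0.05 s, during which the arm holds its last target. There are 200 camera calls.

## Working session

There is one attempt and no reset: what is moved stays moved. The work goes in short steps, Python scripts to look and compute and a shell command to move; the robot and the scene stay as the last step left them, time stands still between calls to the robot, and variables do not carry over. Pictures are saved under pics/ and viewed, about 8 in all and at most 12, crops included, and the job is handed in when it is done.

```bash
ls; mkdir -p pics; python3 - <<'E'
from plant import *
import cv2
print(get_state())
for n in ("scene","top","wrist"):
    print(n,camera_info(n))
for n in ("scene","top"):
    cv2.imwrite(f"pics/{n}0.png",read_camera(n)[:,:,::-1])
E
```

```text
pics
{'time': 0.0, 'qpos': array([ 1.19400863e+00,  2.87181473e-01,  1.57820983e+00,  1.99224075e-05,
        1.27860729e+00, -1.50031246e-01]), 'dq': array([ 0.00128307,  0.00022236, -0.00019551,  0.0004286 ,  0.00102104,
       -0.00011107]), 'joint_efforts': array([ 5.87079248e-04, -4.05975258e+01, -2.92629164e+01, -4.85773307e-05,
        5.71075172e-03, -1.19405124e-05]), 'eef_pos': array([0.15148914, 0.65709125, 0.22991887]), 'tcp_rot': array([ 1.13138257e-01,  9.93578526e-01, -1.15899398e-03, -3.22428619e-04]), 'contact_force': array([-0.06078715, -0.62863679,  0.83576797]), 'wrist_torque': array([-0.02711526, -0.02712389, -0.01027674]), 'opening': 1.0022890453298374}
scene {'K': array([[476.13645972,   0.        , 317.13794068],
       [  0.        , 476.13645972, 237.75866493],
       [  0.        ,   0.        ,   1.        ]]), 'k1': 0.02520642332863383, 'R': array([[ 7.54369989e-01,  6.56449474e-01,  8.91358799e-05],
       [ 4.75029505e-01, -5.45794443e-01, -6.90257485e-01],
       [-4.53070513e-01,  5.20751873e-01, -7.23563816e-01]]), 't': array([-0.41734505, -0.2074240
[... 259 characters left out ...]
 ],
       [-0.98498795, -0.02346283, -0.17102113],
       [ 0.17117154, -0.00454456, -0.98523076]]), 't': array([-0.02330068,  0.54986903,  1.26451454])}
wrist {'K': array([[405.71616883,   0.        , 322.95693605],
       [  0.        , 405.71616883, 235.07900026],
       [  0.        ,   0.        ,   1.        ]]), 'k1': -0.05113715535440744, 'mount': array([[-1.21970800e-04, -9.52215973e-01, -3.05425482e-01,
         7.56866280e-02],
       [ 9.99999990e-01, -9.43289706e-05, -1.05260522e-04,
         6.46677149e-04],
       [ 7.14202791e-05, -3.05425492e-01,  9.52215975e-01,
        -1.43273198e-01],
       [ 0.00000000e+00,  0.00000000e+00,  0.00000000e+00,
         1.00000000e+00]])}
```

View pics/top0.png

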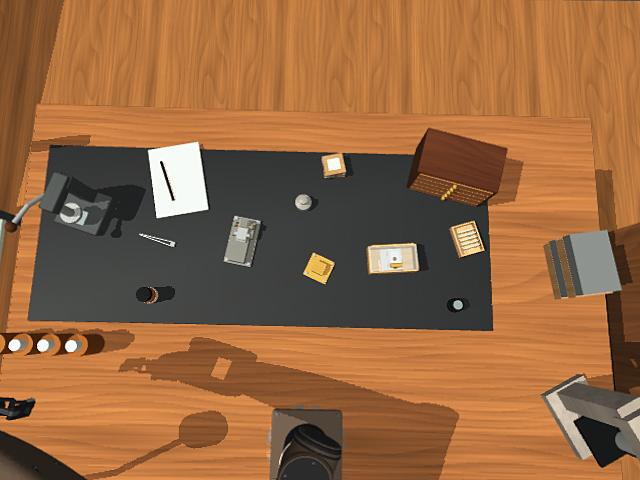

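View pics/scene0.png

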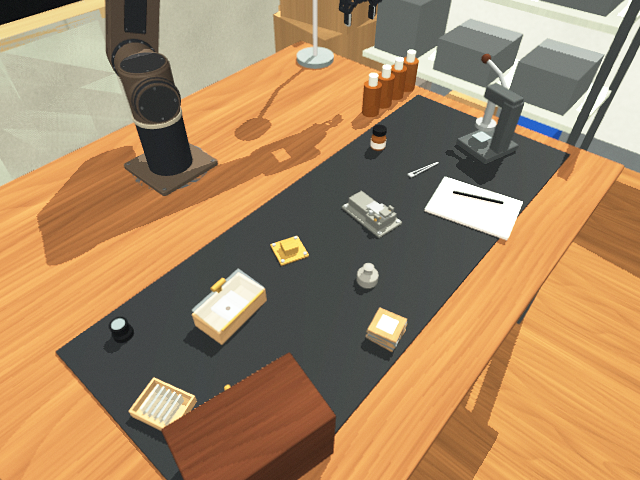

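```bash
cat > h.py <<'E'
from plant import *
import numpy as np, cv2
from scipy.spatial.transform import Rotation as Rn
def cam(n,st=None):
    c=camera_info(n)
    if n=="wrist":
        T=np.eye(4);T[:3,:3]=Rn.from_quat(st["tcp_rot"]).as_matrix();T[:3,3]=st["eef_pos"]
        T=T@c["mount"]; R=T[:3,:3].T; t=-R@T[:3,3]
    else: R,t=c["R"],c["t"]
    return dict(K=c["K"],k1=c["k1"],R=R,t=t)
def proj(c,X):
    p=np.atleast_2d(X)@c["R"].T+c["t"]; s=p[:,:2]/p[:,2:]; s=s*(1+c["k1"]*(s**2).sum(1,keepdims=True))
    return s@c["K"][:2,:2].T+c["K"][:2,2]
def ray(c,uv):
    s=cv2.undistortPoints(np.array(uv,float).reshape(-1,1,2),c["K"],np.array([c["k1"],0,0,0,0.])).reshape(-1,2)
    d=np.c_[s,np.ones(len(s))]@c["R"]
    return -c["R"].T@c["t"],d/np.linalg.norm(d,axis=1)[:,None]
def onz(c,uv,z):
    o,d=ray(c,uv); return o+d*((z-o[2])/d[:,2])[:,None]
def tri(c1,u1,c2,u2):
    o1,d1=ray(c1,u1);o2,d2=ray(c2,u2);out=[]
    for a,b in zip(d1,d2):
        s=np.linalg.lstsq(np.c_[a,-b],o2-o1,rcond=None)[0]
        p,q=o1+a*s[0],o2+b*s[1]; out.append(np.r_[(p+q)/2,np.linalg.norm(p-q)])
    return np.array(out)
E
python3 - <<'E'
import cv2
t=cv2.imread("pics/top0.png");s=cv2.imread("pics/scene0.png")
cv2.imwrite("pics/c1.png",cv2.resize(t[205:295,220:425],None,fx=3.9,fy=3.9,interpolation=cv2.INTER_CUBIC))
cv2.imwrite("pics/c2.png",cv2.resize(s[180:350,185:410],None,fx=3.5,fy=3.5,interpolation=cv2.INTER_CUBIC))
E
```

```text
(no output)
```

View pics/c1.png

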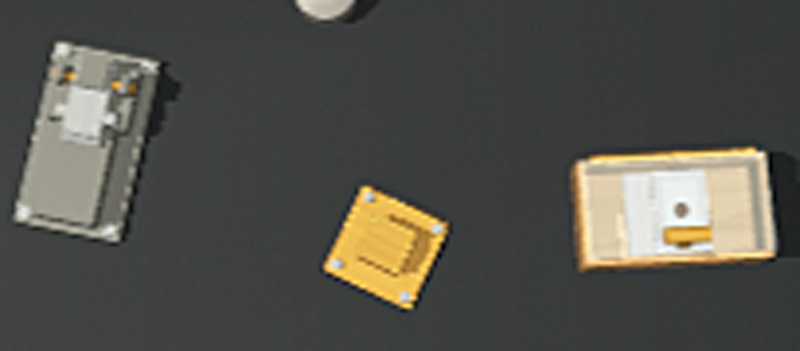

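View pics/c2.png

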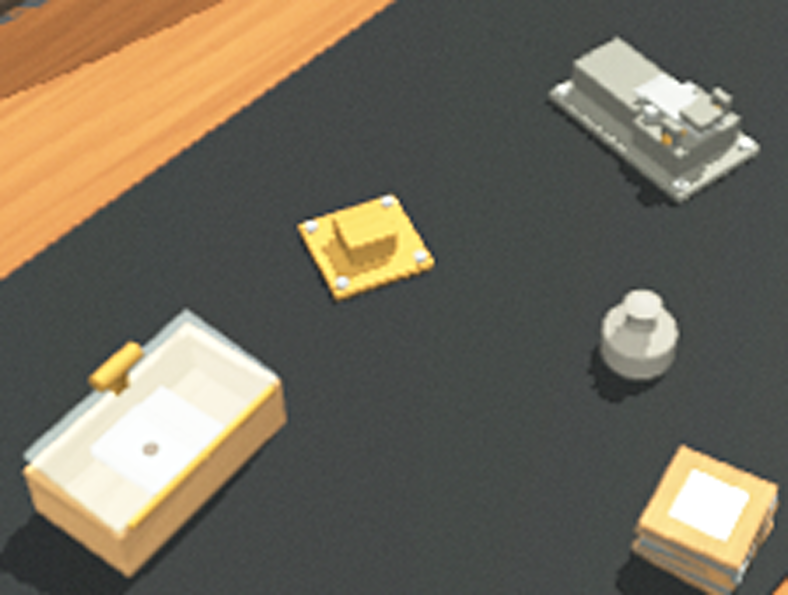

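```bash
python3 - <<'E'
from h import *
np.set_printoptions(precision=4,suppress=True)
T,S=cam("top"),cam("scene")
def go(n,a,b):
    r=tri(T,np.array(a)/3.9+[220,205],S,np.array(b)/3.5+[185,180]); print(n);print(r);return r
go("bar",[[688,235]],[[116,367]])
j=go("jig",[[367,187],[448,228],[410,307],[324,267]],[[433,262],[338,298],[298,228],[395,197]]);print(j.mean(0))
go("clip",[[62,42],[160,62],[120,240]],[[757,150],[682,200],[550,97]])
for z in (0.0,0.01,0.02): 
  c=onz(T,np.array([[62,42],[160,62],[120,240],[17,218]])/3.9+[220,205],z); print(c,np.linalg.norm(c-np.roll(c,1,0),axis=1))
go("box rim +x+y,+x-y",[[578,158],[768,148]],[[283,385],[130,522]])
E
```

```text
bar
[[ 0.4894 -0.2335  0.0826  0.0023]]
jig
[[ 0.53   -0.007   0.0111  0.0049]
 [ 0.501  -0.0682  0.0061  0.0041]
 [ 0.4402 -0.0421  0.01    0.001 ]
 [ 0.4691  0.0228  0.0091  0.0031]]
[ 0.4851 -0.0236  0.0091  0.0033]
clip
[[0.6343 0.2242 0.0121 0.0031]
 [0.6215 0.1506 0.0097 0.0041]
 [0.4857 0.1742 0.0083 0.0027]]
[[0.6359 0.2252 0.    ]
 [0.6222 0.1503 0.    ]
 [0.4857 0.1743 0.    ]
 [0.5005 0.2517 0.    ]] [0.138  0.0762 0.1385 0.0788]
[[0.6336 0.2235 0.01  ]
 [0.62   0.1491 0.01  ]
 [0.4845 0.173  0.01  ]
 [0.4992 0.2498 0.01  ]] [0.1369 0.0756 0.1375 0.0782]
[[0.6312 0.2218 0.02  ]
 [0.6177 0.148  0.02  ]
 [0.4833 0.1716 0.02  ]
 [0.4979 0.2479 0.02  ]] [0.1359 0.075  0.1365 0.0777]
box rim +x+y,+x-y
[[ 0.5488 -0.1609  0.0449  0.0021]
 [ 0.5589 -0.2928  0.0596  0.0097]]
```

```bash
J="python3 -m jog"; for k in 1 2 3; do $J '{"travel":[[20,-33.5,0],[20,-33.5,0],[20,-33.5,0],[20,-33.5,0],[20,-33.5,0]],"dr":[[0,0,0],[0,0,0],[0,0,0],[0,0,0],[0,0,0]],"jaw":[0,0,0,0,0]}'; done
$J '{"travel":[[20,-33.5,0],[0,0,0],[0,0,0]],"dr":[[0,0,0],[0,0,0],[0,0,0]],"jaw":[0,0,0]}'
python3 - <<'E'
from h import *
import pickle
s=get_state();im=read_camera("wrist")[:,:,::-1];print(s["time"],s["eef_pos"],s["tcp_rot"],s["qpos"])
cv2.imwrite("pics/w1.png",im);pickle.dump(cam("wrist",s),open("w1.pkl","wb"))
E
```

```text
time: 0.52
eef_pos: [0.252, 0.4884, 0.2306]
tcp_rot: [0.113, 0.994, -0.001, -0.0]
contact_force: [-0.2, -0.2, 0.2]
opening: 1.0
time: 0.93
eef_pos: [0.3519, 0.3209, 0.2309]
tcp_rot: [0.113, 0.994, -0.0, -0.0]
contact_force: [0.7, 0.8, -0.2]
opening: 0.997
time: 1.35
eef_pos: [0.452, 0.1534, 0.2311]
tcp_rot: [0.113, 0.994, 0.0, -0.0]
contact_force: [1.2, 0.2, -1.2]
opening: 1.002
time: 1.6
eef_pos: [0.4721, 0.1201, 0.2308]
tcp_rot: [0.115, 0.993, 0.0, -0.001]
contact_force: [-0.9, 0.3, -0.5]
opening: 0.999
1.6 [0.47212096 0.12012563 0.23083444] [ 1.15236729e-01  9.93337847e-01  3.72330492e-05 -6.45562374e-04] [ 4.03807041e-02 -1.36492363e-01  2.02617522e+00  2.88429150e-04
  1.25317373e+00 -1.29951920e+00]
```

View pics/w1.png

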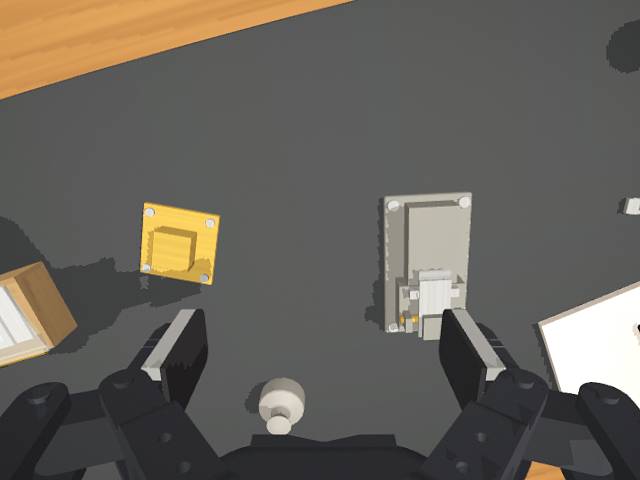

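```bash
cat >> h.py <<'E'
def quad(mask):
    c=max(cv2.findContours(mask.astype(np.uint8),cv2.RETR_EXTERNAL,cv2.CHAIN_APPROX_NONE)[0],key=cv2.contourArea)
    h=cv2.convexHull(c);e=0.01
    while True:
        a=cv2.approxPolyDP(h,e*cv2.arcLength(h,True),True)
        if len(a)<=4: return a.reshape(-1,2).astype(float)
        e+=0.003
E
python3 - <<'E'
from h import *
import pickle
np.set_printoptions(precision=4,suppress=True)
W=pickle.load(open("w1.pkl","rb"));T=cam("top")
w=cv2.imread("pics/w1.png");t=cv2.imread("pics/top0.png")
def yel(im,roi):
    h=cv2.cvtColor(im,cv2.COLOR_BGR2HSV);m=np.zeros(im.shape[:2],bool)
    x0,x1,y0,y1=roi;hh=h[y0:y1,x0:x1];m[y0:y1,x0:x1]=(hh[...,0]>15)&(hh[...,0]<32)&(hh[...,1]>110)&(hh[...,2]>60)
    return m
q=quad(yel(w,(120,240,190,300)));qt=quad(yel(t,(295,345,245,295)))
for z in (0.006,0.009,0.012):
    a=onz(W,q,z);b=onz(T,qt,z)
    print(z,a.mean(0),np.linalg.norm(a-np.roll(a,1,0),axis=1),b.mean(0),np.linalg.norm(b-np.roll(b,1,0),axis=1))
print(q,onz(W,q,.009))
print("rest",onz(W,[[173,249]],.029))
c=[[384,197],[471,192],[386,333]]
for z in(.006,.01): p=onz(W,c,z);print("clip base",p[:,:2],np.linalg.norm(p[0]-p[1]),np.linalg.norm(p[0]-p[2]))
cv2.imwrite("pics/c3.png",cv2.resize(w[185:345,370:480],None,fx=3.7,fy=3.7,interpolation=cv2.INTER_CUBIC))
E
```

```text
0.006 [ 0.4902 -0.0273  0.006 ] [0.0703 0.0712 0.0725 0.0703] [ 0.4855 -0.0226  0.006 ] [0.0667 0.0691 0.0665 0.0686]
0.009 [ 0.4894 -0.0259  0.009 ] [0.0697 0.0706 0.0719 0.0697] [ 0.4851 -0.0225  0.009 ] [0.0665 0.069  0.0663 0.0684]
0.012 [ 0.4887 -0.0246  0.012 ] [0.0692 0.07   0.0713 0.0692] [ 0.4847 -0.0225  0.012 ] [0.0664 0.0688 0.0662 0.0683]
[[144. 203.]
 [219. 215.]
 [210. 284.]
 [140. 271.]] [[ 0.4436 -0.0437  0.009 ]
 [ 0.4709  0.0213  0.009 ]
 [ 0.5361 -0.0089  0.009 ]
 [ 0.5072 -0.0724  0.009 ]]
rest [[ 0.4878 -0.0231  0.029 ]]
clip base [[0.4901 0.1746]
 [0.5038 0.2544]
 [0.6319 0.1503]] 0.08100418543681843 0.14389773579266668
clip base [[0.4891 0.1742]
 [0.5027 0.2532]
 [0.6294 0.1502]] 0.08012419848540775 0.14233450632307518
```

View pics/c3.png

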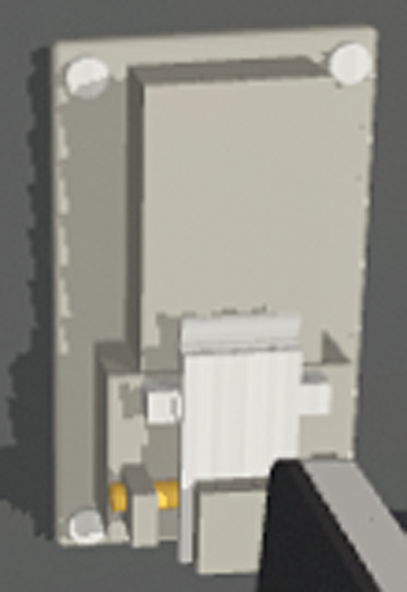

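```bash
J="python3 -m jog"; for k in 1 2; do $J '{"travel":[[-1,-32,0],[-1,-32,0],[-1,-32,0],[-1,-32,0],[-1,-32,0]],"dr":[[0,0,2],[0,0,2],[0,0,2],[0,0,1],[0,0,1]],"jaw":[0,0,0,0,0]}'; done
$J '{"travel":[[0,0,0],[0,0,0]],"dr":[[0,0,0],[0,0,0]],"jaw":[0,0]}'
python3 - <<'E'
from h import *
import pickle
s=get_state();im=read_camera("wrist")[:,:,::-1];print(s["time"],s["eef_pos"],s["tcp_rot"],s["qpos"])
cv2.imwrite("pics/w2.png",im);pickle.dump(cam("wrist",s),open("w2.pkl","wb"))
np.set_printoptions(precision=4,suppress=True)
W=pickle.load(open("w1.pkl","rb"))
print("bed back mid",onz(W,[[432.4,205.3]],.032),"jaw front mid",onz(W,[[370+241/3.7,185+320/3.7]],.039),onz(W,[[370+241/3.7,185+350/3.7]],.042))
cv2.imwrite("pics/c4.png",cv2.resize(im[150:400,200:460],None,fx=2.4,fy=2.4,interpolation=cv2.INTER_CUBIC))
E
```

```text
time: 2.07
eef_pos: [0.466, -0.0376, 0.2312]
tcp_rot: [0.041, 0.999, 0.0, -0.0]
contact_force: [0.8, 0.6, -0.2]
opening: 0.995
time: 2.48
eef_pos: [0.4617, -0.1977, 0.2311]
tcp_rot: [-0.028, 1.0, 0.0, 0.0]
contact_force: [0.2, 0.2, -0.7]
opening: 1.001
time: 2.65
eef_pos: [0.4618, -0.1977, 0.231]
tcp_rot: [-0.026, 1.0, 0.001, -0.0]
contact_force: [0.2, 0.1, 0.0]
opening: 1.0
2.65 [ 0.46175487 -0.19768813  0.23098462] [-2.59296540e-02  9.99663576e-01  5.63144676e-04 -2.67475578e-04] [-6.07068023e-01 -1.00002723e-01  1.99295780e+00  6.23477316e-04
  1.24973522e+00 -2.22992656e+00]
bed back mid [[0.5005 0.2117 0.032 ]] jaw front mid [[0.5594 0.2036 0.039 ]] [[0.5657 0.2019 0.042 ]]
```

View pics/c4.png

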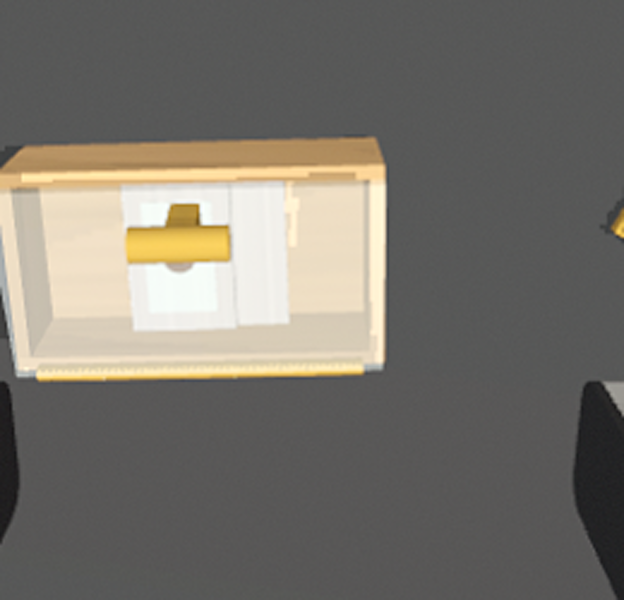

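```bash
python3 - <<'E'
from h import *
import pickle
np.set_printoptions(precision=4,suppress=True)
W=pickle.load(open("w2.pkl","rb"));T=cam("top");S=cam("scene")
f=lambda p:np.array(p,float)/2.4+[200,150]
p=f([[178,244]]);pt=np.array([[688,235]])/3.9+[220,205];ps=np.array([[116,367]])/3.5+[185,180]
print("bar W-T",tri(W,p,T,pt),"W-S",tri(W,p,S,ps))
for z in (.07,.075,.08,.085):print(z,onz(W,p,z)[0,:2],onz(T,pt,z)[0,:2], np.linalg.norm(np.diff(onz(W,f([[127,245],[229,243]]),z),axis=0)))
h=onz(W,f([[37,375],[363,370]]),.046);print("hinge",h,h.mean(0),np.linalg.norm(h[0]-h[1]))
r=onz(W,f([[18,374],[383,371],[385,176],[1,188]]),.043);print("rim",r,r.mean(0),np.linalg.norm(r-np.roll(r,1,0),axis=1))
m=onz(W,f([[124,184],[284,184],[288,324],[134,329]]),.027);print("mount",m,m.mean(0),np.linalg.norm(m-np.roll(m,1,0),axis=1))
E
```

```text
bar W-T [[ 0.4857 -0.2304  0.1069  0.0007]] W-S [[ 0.4931 -0.2335  0.0864  0.0014]]
0.07 [ 0.4995 -0.2347] [ 0.4903 -0.2368] 0.03402520675671544
0.075 [ 0.4976 -0.2341] [ 0.4897 -0.2359] 0.03346612415166836
0.08 [ 0.4958 -0.2336] [ 0.4891 -0.235 ] 0.032907041546621246
0.085 [ 0.4939 -0.2331] [ 0.4884 -0.234 ] 0.03234795894157408
hinge [[ 0.5638 -0.2898  0.046 ]
 [ 0.5552 -0.1673  0.046 ]] [ 0.5595 -0.2285  0.046 ] 0.12281658363133634
rim [[ 0.5654 -0.2978  0.043 ]
 [ 0.5568 -0.1593  0.043 ]
 [ 0.4801 -0.1648  0.043 ]
 [ 0.4916 -0.3012  0.043 ]] [ 0.5235 -0.2308  0.043 ] [0.0739 0.1388 0.0768 0.1369]
mount [[ 0.4928 -0.2598  0.027 ]
 [ 0.4897 -0.2003  0.027 ]
 [ 0.5465 -0.196   0.027 ]
 [ 0.5518 -0.2561  0.027 ]] [ 0.5202 -0.228   0.027 ] [0.0592 0.0596 0.057  0.0603]
```

```bash
J="python3 -m jog"; 
$J '{"travel":[[16,-18,0],[16,-19,0],[0,0,-33],[0,0,-33],[0,0,-34]],"dr":[[0,0,1],[0,0,0],[0,0,0],[0,0,0],[0,0,0]],"jaw":[0,0,0,0,0]}' 30
$J '{"travel":[[0,0,-33],[0,0,-24],[0,0,-10],[0,0,0],[0,0,0]],"dr":[[0,0,0],[0,0,0],[0,0,0],[0,0,0],[0,0,0]],"jaw":[0,0,0,0,60]}'
$J '{"travel":[[0,0,0],[0,0,0],[0,0,0],[0,0,0],[0,0,0]],"dr":[[0,0,0],[0,0,0],[0,0,0],[0,0,0],[0,0,0]],"jaw":[120,180,255,255,255]}'
$J '{"travel":[[0,0,0],[0,0,0],[0,0,0],[0,0,0],[0,0,0]],"dr":[[0,0,0],[0,0,0],[0,0,0],[0,0,0],[0,0,0]],"jaw":[255,255,255,255,255]}'
python3 - <<'E'
from h import *
cv2.imwrite("pics/w3.png",read_camera("wrist")[:,:,::-1])
E
```

```text
time: 3.12
eef_pos: [0.495, -0.2333, 0.1311]
tcp_rot: [-0.036, 0.999, -0.001, 0.001]
contact_force: [-0.4, -0.0, -0.5]
opening: 0.998
time: 3.53
eef_pos: [0.4944, -0.2342, 0.0649]
tcp_rot: [-0.036, 0.999, -0.0, 0.0]
contact_force: [0.7, 0.3, 0.2]
opening: 0.887
time: 3.95
eef_pos: [0.4933, -0.233, 0.0646]
tcp_rot: [-0.034, 0.999, 0.003, -0.001]
contact_force: [-1.7, 7.6, 2.0]
opening: 0.367
time: 4.37
eef_pos: [0.4933, -0.233, 0.0646]
tcp_rot: [-0.034, 0.999, 0.003, -0.001]
contact_force: [-0.8, 7.2, 1.8]
opening: 0.366
```

View pics/w3.png

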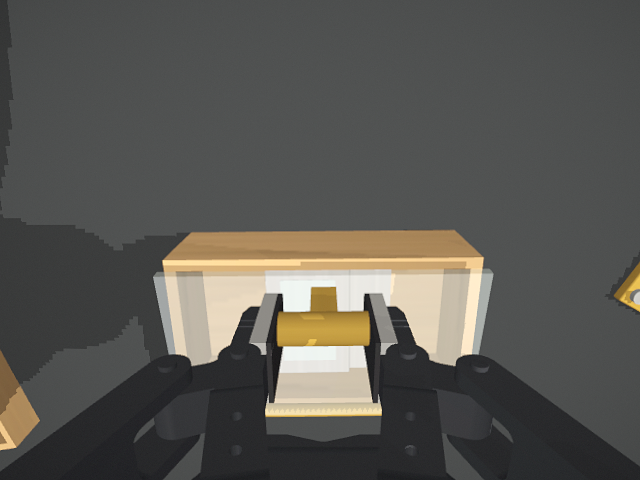

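```bash
python3 - <<'E'
import numpy as np
a=np.linspace(.1,1.86,21);x=-66*np.cos(a)+26*np.sin(a);z=26*np.cos(a)+66*np.sin(a)
for i in range(20):print(round(a[i+1],2),np.round([x[i+1]-x[i],.07*(x[i+1]-x[i]),z[i+1]-z[i]],1))
E
```

```text
0.19 [3.1 0.2 5.4]
0.28 [3.6 0.2 5.1]
0.36 [4.  0.3 4.8]
0.45 [4.4 0.3 4.4]
0.54 [4.8 0.3 4. ]
0.63 [5.1 0.4 3.6]
0.72 [5.4 0.4 3.1]
0.8 [5.7 0.4 2.6]
0.89 [5.9 0.4 2.1]
0.98 [6.  0.4 1.6]
1.07 [6.1 0.4 1.1]
1.16 [6.2 0.4 0.5]
1.24 [ 6.2  0.4 -0. ]
1.33 [ 6.2  0.4 -0.6]
1.42 [ 6.1  0.4 -1.1]
1.51 [ 6.   0.4 -1.7]
1.6 [ 5.8  0.4 -2.2]
1.68 [ 5.6  0.4 -2.7]
1.77 [ 5.4  0.4 -3.2]
1.86 [ 5.1  0.4 -3.6]
```

```bash
J="python3 -m jog"; D='"dr":[[0,0,0],[0,0,0],[0,0,0],[0,0,0],[0,0,0]],"jaw":[255,255,255,255,255]'
$J '{"travel":[[3.1,0.2,5.4],[3.6,0.2,5.1],[4,0.3,4.8],[4.4,0.3,4.4],[4.8,0.3,4]],"dr":[[0,0,0],[0,0,0],[0,0,0],[0,0,0],[0,0,0]],"jaw":[255,255,255,255,255]}' 30
$J '{"travel":[[5.1,0.4,3.6],[5.4,0.4,3.1],[5.7,0.4,2.6],[5.9,0.4,2.1],[6,0.4,1.6]],"dr":[[0,0,0],[0,0,0],[0,0,0],[0,0,0],[0,0,0]],"jaw":[255,255,255,255,255]}' 30
```

```text
time: 4.83
eef_pos: [0.5114, -0.2316, 0.0868]
tcp_rot: [-0.035, 0.999, 0.003, -0.003]
contact_force: [-3.6, 4.9, -3.3]
opening: 0.364
time: 5.25
eef_pos: [0.5396, -0.2295, 0.1002]
tcp_rot: [-0.035, 0.999, 0.003, -0.003]
contact_force: [-5.1, 7.3, -1.0]
opening: 0.365
```

```bash
J="python3 -m jog"; 
$J '{"travel":[[6.1,0.4,1.1],[6.2,0.4,0.5],[6.2,0.4,0],[6.2,0.4,-0.6],[6.1,0.4,-1.1]],"dr":[[0,0,0],[0,0,0],[0,0,0],[0,0,0],[0,0,0]],"jaw":[255,255,255,255,255]}' 30
$J '{"travel":[[6,0.4,-1.7],[5.8,0.4,-2.2],[5.6,0.4,-2.7],[5.4,0.4,-3.2],[5.1,0.4,-3.6]],"dr":[[0,0,0],[0,0,0],[0,0,0],[0,0,0],[0,0,0]],"jaw":[255,255,255,255,255]}' 30
$J '{"travel":[[0,0,0],[0,0,0]],"dr":[[0,0,0],[0,0,0]],"jaw":[255,255]}'
```

```text
time: 5.67
eef_pos: [0.5712, -0.2271, 0.1008]
tcp_rot: [-0.035, 0.999, 0.003, -0.003]
contact_force: [-3.8, 8.9, 0.3]
opening: 0.361
time: 6.08
eef_pos: [0.6003, -0.2249, 0.0883]
tcp_rot: [-0.035, 0.999, 0.003, -0.001]
contact_force: [-2.4, 10.0, 2.7]
opening: 0.364
time: 6.25
eef_pos: [0.6008, -0.2249, 0.088]
tcp_rot: [-0.035, 0.999, 0.003, -0.0]
contact_force: [-0.6, 9.6, 1.3]
opening: 0.365
```

```bash
J="python3 -m jog"; 
$J '{"travel":[[0,0,0],[0,0,0],[0,0,0],[0,0,0],[0,0,20]],"dr":[[0,0,0],[0,0,0],[0,0,0],[0,0,0],[0,0,0]],"jaw":[150,60,0,0,0]}'
$J '{"travel":[[0,0,30],[0,0,30],[0,0,30],[-34,-2,20],[-34,-2,0]],"dr":[[0,0,0],[0,0,0],[0,0,0],[0,0,0],[0,0,0]],"jaw":[0,0,0,0,0]}'
$J '{"travel":[[-34,0,0],[-36,0,0],[0,0,0],[0,0,0]],"dr":[[0,0,0],[0,0,0],[0,0,0],[0,0,0]],"jaw":[0,0,0,0]}'
python3 - <<'E'
from h import *
import pickle
s=get_state();im=read_camera("wrist")[:,:,::-1];print(s["time"],s["eef_pos"],s["tcp_rot"])
cv2.imwrite("pics/w4.png",im);pickle.dump(cam("wrist",s),open("w4.pkl","wb"))
cv2.imwrite("pics/c5.png",cv2.resize(im[150:400,200:460],None,fx=2.4,fy=2.4,interpolation=cv2.INTER_CUBIC))
E
```

```text
time: 6.67
eef_pos: [0.5979, -0.2274, 0.1036]
tcp_rot: [-0.035, 0.999, 0.002, -0.003]
contact_force: [-0.5, 1.0, -0.1]
opening: 0.946
time: 7.08
eef_pos: [0.5351, -0.2344, 0.2245]
tcp_rot: [-0.036, 0.999, -0.004, 0.005]
contact_force: [-0.0, -1.4, 1.1]
opening: 0.999
time: 7.42
eef_pos: [0.4611, -0.2325, 0.2178]
tcp_rot: [-0.034, 0.999, -0.001, 0.0]
contact_force: [1.3, -0.6, 0.0]
opening: 0.998
7.4167 [ 0.46111862 -0.23246777  0.21783995] [-3.38056286e-02  9.99428177e-01 -5.69347161e-04  4.18530316e-04]
```

View pics/c5.png

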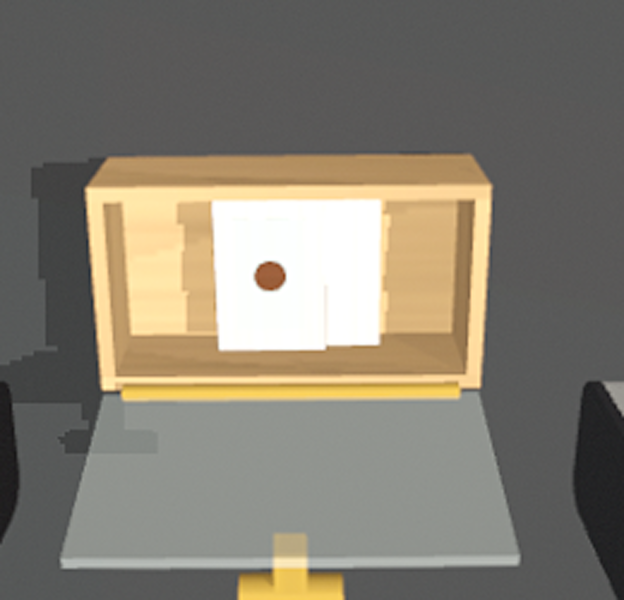

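```bash
python3 - <<'E'
from h import *
import pickle
np.set_printoptions(precision=4,suppress=True)
W=pickle.load(open("w4.pkl","rb"))
f=lambda p:np.array(p,float)/2.4+[200,150]
s=get_state();R=Rn.from_quat(s["tcp_rot"]).as_matrix();print("jaw deg",np.degrees(np.arctan2(R[1,1],R[0,1])))
a=onz(W,f([[213,202],[219,350]]),.027);b=onz(W,f([[380,200],[378,345]]),.023);print(a,b)
print("ctr",np.r_[a,b].mean(0),"len",np.linalg.norm(a.mean(0)-b.mean(0)),"dirs",[np.degrees(np.arctan2(v[1],v[0])) for v in (b.mean(0)-a.mean(0),)])
r=onz(W,f([[87,188],[490,186],[481,388],[103,390]]),.043);print("rim",r,r.mean(0),np.linalg.norm(r-np.roll(r,1,0),axis=1))
i=onz(W,f([[104,203],[475,201]]),.043);print("inner",i)
E
```

```text
jaw deg 93.92308240809473
[[ 0.494  -0.2603  0.027 ]
 [ 0.5527 -0.2556  0.027 ]] [[ 0.4904 -0.1999  0.023 ]
 [ 0.5484 -0.1952  0.023 ]]
ctr [ 0.5214 -0.2277  0.025 ] len 0.06068263932504242 dirs [np.float64(93.7259788552993)]
rim [[ 0.4867 -0.3025  0.043 ]
 [ 0.4766 -0.1651  0.043 ]
 [ 0.5536 -0.1583  0.043 ]
 [ 0.5639 -0.2966  0.043 ]] [ 0.5202 -0.2306  0.043 ] [0.0775 0.1378 0.0773 0.1387]
inner [[ 0.4917 -0.2966  0.043 ]
 [ 0.4823 -0.1695  0.043 ]]
```

```bash
J="python3 -m jog"; 
$J '{"travel":[[28,2.5,0],[28,2,0],[0,0,-35],[0,0,-35],[0,0,-35]],"dr":[[0,0,0],[0,0,0],[0,0,0],[0,0,0],[0,0,0]],"jaw":[40,40,40,40,40]}' 50
$J '{"travel":[[0,0,-35],[0,0,-30],[0,0,0],[0,0,0]],"dr":[[0,0,0],[0,0,0],[0,0,0],[0,0,0]],"jaw":[40,40,40,40]}'
$J '{"travel":[[0,0,-10],[0,0,-10],[0,0,-6],[0,0,-6],[0,0,0]],"dr":[[0,0,0],[0,0,0],[0,0,0],[0,0,0],[0,0,0]],"jaw":[40,40,40,40,40]}'
```

```text
time: 7.88
eef_pos: [0.5213, -0.2284, 0.1126]
tcp_rot: [-0.036, 0.999, -0.001, 0.002]
contact_force: [0.3, -0.1, 0.3]
opening: 0.842
time: 8.22
eef_pos: [0.5185, -0.2271, 0.046]
tcp_rot: [-0.035, 0.999, 0.001, -0.001]
contact_force: [-0.4, 1.1, 0.4]
opening: 0.848
time: 8.63
eef_pos: [0.5179, -0.2272, 0.0147]
tcp_rot: [-0.035, 0.999, 0.0, -0.001]
contact_force: [-0.2, 0.9, -0.3]
opening: 0.845
```

```bash
J="python3 -m jog"; 
$J '{"travel":[[0,0,-5],[0,0,-3],[0,0,0],[0,0,0],[0,0,0]],"dr":[[0,0,0],[0,0,0],[0,0,0],[0,0,0],[0,0,0]],"jaw":[40,40,40,50,60]}' 40
$J '{"travel":[[0,0,0],[0,0,0],[0,0,0],[0,0,0],[0,0,0]],"dr":[[0,0,0],[0,0,0],[0,0,0],[0,0,0],[0,0,0]],"jaw":[70,80,90,110,130]}'
$J '{"travel":[[0,0,0],[0,0,0]],"dr":[[0,0,0],[0,0,0]],"jaw":[130,130]}'
```

```text
time: 9.05
eef_pos: [0.5186, -0.2276, 0.0077]
tcp_rot: [-0.035, 0.999, -0.0, 0.0]
contact_force: [0.1, 0.3, 0.1]
opening: 0.762
time: 9.47
eef_pos: [0.5188, -0.2278, 0.0081]
tcp_rot: [-0.035, 0.999, -0.0, 0.0]
contact_force: [-1.2, 1.1, 3.7]
opening: 0.691
time: 9.63
eef_pos: [0.5188, -0.2278, 0.0081]
tcp_rot: [-0.035, 0.999, -0.0, 0.0]
contact_force: [-0.9, 0.1, 5.6]
opening: 0.686
```

```bash
J="python3 -m jog"; 
$J '{"travel":[[0,0,4],[0,0,8],[0,0,12],[0,0,20],[0,0,30]],"dr":[[0,0,0],[0,0,0],[0,0,0],[0,0,0],[0,0,0]],"jaw":[150,150,150,150,150]}' 50
$J '{"travel":[[0,0,36],[0,0,10],[0,0,0]],"dr":[[0,0,0],[0,0,0],[0,0,0]],"jaw":[150,150,150]}'
python3 - <<'E'
from h import *
import pickle
s=get_state();im=read_camera("wrist")[:,:,::-1];print(s["time"],s["eef_pos"],s["opening"])
cv2.imwrite("pics/w5.png",im);pickle.dump(cam("wrist",s),open("w5.pkl","wb"))
E
```

```text
time: 10.05
eef_pos: [0.5164, -0.2261, 0.08]
tcp_rot: [-0.035, 0.999, 0.002, -0.002]
contact_force: [-0.4, -0.3, -1.5]
opening: 0.684
time: 10.3
eef_pos: [0.5209, -0.229, 0.1325]
tcp_rot: [-0.035, 0.999, -0.003, 0.004]
contact_force: [0.9, -1.3, 0.3]
opening: 0.686
10.3 [ 0.52092106 -0.22901083  0.13253911] 0.686254933569356
```

View pics/w5.png

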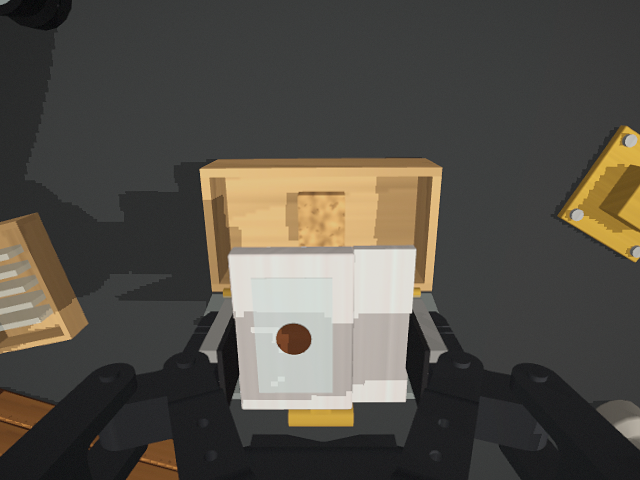

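```bash
python3 - <<'E'
from h import *
import pickle
W=pickle.load(open("w5.pkl","rb"))
a=onz(W,[[230,251],[242,409]],.1515);b=onz(W,[[414,248],[406,401]],.1475);print(a,b,np.r_[a,b].mean(0)[:2]-[.5209,-.229],np.linalg.norm(a.mean(0)-b.mean(0)),np.linalg.norm(a[0]-a[1]))
E
J="python3 -m jog"; 
$J '{"travel":[[-2,14,4],[-2,14,4],[-2,14,4],[-2,14,0],[-2,14,0]],"dr":[[0,0,-6.9],[0,0,-6.9],[0,0,-6.9],[0,0,-6.9],[0,0,-6.9]],"jaw":[150,150,150,150,150]}' 50
$J '{"travel":[[-2,14,0],[-2,14,0],[-2,14,0],[-2,14,0],[-2,14,0]],"dr":[[0,0,-6.9],[0,0,-6.9],[0,0,-6.9],[0,0,-6.9],[0,0,-6.9]],"jaw":[150,150,150,150,150]}' 50
$J '{"travel":[[-2,14,0],[-2,14,0],[-2,14,0],[-2,14,0],[-2,8,0]],"dr":[[0,0,-6.9],[0,0,-6.9],[0,0,-6.9],[0,0,-6.9],[0,0,-6.9]],"jaw":[150,150,150,150,150]}' 50
$J '{"travel":[[0,0,0],[0,0,0]],"dr":[[0,0,0],[0,0,0]],"jaw":[150,150]}'
python3 -c "
from h import *
s=get_state();R=Rn.from_quat(s['tcp_rot']).as_matrix();print(s['eef_pos'],R.round(3),s['qpos'],np.degrees(np.arctan2(R[1,1],R[0,1])))"
```

```text
[[ 0.49269133 -0.26140891  0.1515    ]
 [ 0.55656677 -0.25729508  0.1515    ]] [[ 0.48871812 -0.20066593  0.1475    ]
 [ 0.55152391 -0.19463736  0.1475    ]] [0.00147503 0.00049818] 0.06199399630678378 0.06400776946610096
time: 10.77
eef_pos: [0.5068, -0.1561, 0.1368]
tcp_rot: [0.266, 0.964, 0.001, -0.002]
contact_force: [0.3, 0.7, -1.1]
opening: 0.687
time: 11.18
eef_pos: [0.4965, -0.0862, 0.1365]
tcp_rot: [0.54, 0.842, -0.001, -0.003]
contact_force: [0.8, 0.7, -1.3]
opening: 0.686
time: 11.6
eef_pos: [0.4862, -0.0218, 0.1365]
tcp_rot: [0.765, 0.644, -0.002, -0.002]
contact_force: [-1.0, 0.6, -0.9]
opening: 0.685
time: 11.77
eef_pos: [0.4871, -0.023, 0.1374]
tcp_rot: [0.762, 0.648, -0.001, -0.001]
contact_force: [-0.0, 1.1, -0.7]
opening: 0.686
[ 0.48705894 -0.02299636  0.13740656] [[ 0.161  0.987 -0.004]
 [ 0.987 -0.161  0.001]
 [ 0.    -0.004 -1.   ]] [-2.55483059e-01 -2.75454914e-02  2.10623367e+00 -2.92682912e-04
  1.06672936e+00 -9.36609059e-02] -9.2635874638928
```

```bash
J="python3 -m jog"; 
$J '{"travel":[[0,0,-35],[0,0,-35],[0,0,-25],[0,0,-15],[0,0,0]],"dr":[[0,0,0],[0,0,0],[0,0,0],[0,0,0],[0,0,0]],"jaw":[150,150,150,150,150]}' 50
$J '{"travel":[[0,0,-3],[0,0,-2],[0,0,0]],"dr":[[0,0,0],[0,0,0],[0,0,0]],"jaw":[150,150,150]}'
$J '{"travel":[[0,0,-1.5],[0,0,-1],[0,0,0]],"dr":[[0,0,0],[0,0,0],[0,0,0]],"jaw":[150,150,150]}'
```

```text
time: 12.18
eef_pos: [0.4845, -0.0232, 0.0247]
tcp_rot: [0.763, 0.647, -0.003, -0.004]
contact_force: [-0.7, 0.4, -1.3]
opening: 0.681
time: 12.43
eef_pos: [0.4893, -0.024, 0.0254]
tcp_rot: [0.763, 0.646, 0.001, 0.001]
contact_force: [0.9, 0.5, -0.5]
opening: 0.686
time: 12.68
eef_pos: [0.4888, -0.0236, 0.0226]
tcp_rot: [0.763, 0.646, 0.0, 0.0]
contact_force: [0.4, 0.3, -1.3]
opening: 0.687
```

```bash
J="python3 -m jog"; 
$J '{"travel":[[0,0,-2],[0,0,-1],[0,0,0],[0,0,0]],"dr":[[0,0,0],[0,0,0],[0,0,0],[0,0,0]],"jaw":[150,150,150,150]}'
$J '{"travel":[[0,0,-1],[0,0,0],[0,0,0]],"dr":[[0,0,0],[0,0,0],[0,0,0]],"jaw":[150,150,150]}'
```

```text
time: 13.02
eef_pos: [0.4883, -0.0234, 0.0189]
tcp_rot: [0.763, 0.646, -0.0, -0.0]
contact_force: [-0.2, -0.1, -1.1]
opening: 0.691
time: 13.27
eef_pos: [0.4886, -0.0235, 0.0183]
tcp_rot: [0.763, 0.646, 0.0, 0.0]
contact_force: [-0.8, -0.2, 1.1]
opening: 0.688
```

```bash
J="python3 -m jog"; 
$J '{"travel":[[0,0,-0.7],[0,0,0],[0,0,0]],"dr":[[0,0,0],[0,0,0],[0,0,0]],"jaw":[150,150,150]}'
$J '{"travel":[[0,0,0],[0,0,0],[0,0,0],[0,0,0],[0,0,0]],"dr":[[0,0,0],[0,0,0],[0,0,0],[0,0,0],[0,0,0]],"jaw":[75,70,60,40,0]}'
$J '{"travel":[[0,0,0],[0,0,0],[0,0,0],[0,0,0],[0,0,0]],"dr":[[0,0,0],[0,0,0],[0,0,0],[0,0,0],[0,0,0]],"jaw":[0,0,0,0,0]}'
```

```text
time: 13.52
eef_pos: [0.4886, -0.0235, 0.0182]
tcp_rot: [0.763, 0.646, -0.0, -0.0]
contact_force: [-3.1, -0.8, 6.7]
opening: 0.69
time: 13.93
eef_pos: [0.4884, -0.0235, 0.0171]
tcp_rot: [0.763, 0.646, -0.0, -0.0]
contact_force: [0.8, 0.5, 0.3]
opening: 0.96
time: 14.35
eef_pos: [0.4884, -0.0235, 0.0173]
tcp_rot: [0.763, 0.646, -0.0, -0.0]
contact_force: [-0.9, -0.1, 0.3]
opening: 0.999
```

```bash
J="python3 -m jog"; 
$J '{"travel":[[0,0,10],[0,0,30],[0,0,40],[0,0,40],[0,0,40]],"dr":[[0,0,0],[0,0,0],[0,0,6.9],[0,0,6.9],[0,0,6.9]],"jaw":[0,0,0,0,0]}'
$J '{"travel":[[-4,0,10],[-4,0,10],[-4,0,10],[-4,0,10],[-4,0,0]],"dr":[[0,0,6.9],[0,0,6.9],[0,0,6.9],[0,0,6.9],[0,0,6.9]],"jaw":[0,0,0,0,0]}'
$J '{"travel":[[0,0,0],[0,0,0],[0,0,0],[0,0,0],[0,0,0]],"dr":[[0,0,6.9],[0,0,6.9],[0,0,6.9],[0,0,6.9],[0,0,6.6]],"jaw":[0,0,0,0,0]}'
$J '{"travel":[[0,0,0],[0,0,0]],"dr":[[0,0,0],[0,0,0]],"jaw":[0,0]}'
python3 - <<'E'
from h import *
import pickle
s=get_state();im=read_camera("wrist")[:,:,::-1];R=Rn.from_quat(s['tcp_rot']).as_matrix();print(s["time"],s["eef_pos"],np.degrees(np.arctan2(R[1,1],R[0,1])))
cv2.imwrite("pics/w6.png",im);pickle.dump(cam("wrist",s),open("w6.pkl","wb"))
E
```

```text
time: 14.77
eef_pos: [0.4879, -0.0233, 0.1796]
tcp_rot: [0.632, 0.775, 0.0, -0.0]
contact_force: [0.1, -1.1, 0.8]
opening: 1.0
time: 15.18
eef_pos: [0.4694, -0.0238, 0.2207]
tcp_rot: [0.374, 0.927, 0.0, 0.003]
contact_force: [0.2, -0.1, 0.3]
opening: 0.996
time: 15.6
eef_pos: [0.4683, -0.0234, 0.2181]
tcp_rot: [0.085, 0.996, -0.0, 0.0]
contact_force: [-0.7, -0.7, 0.9]
opening: 1.001
time: 15.77
eef_pos: [0.4684, -0.0234, 0.2178]
tcp_rot: [0.089, 0.996, -0.0, 0.0]
contact_force: [0.3, 1.6, 0.8]
opening: 1.003
15.7667 [ 0.46837594 -0.02343654  0.2178423 ] 79.74073092818698
```

View pics/w6.png

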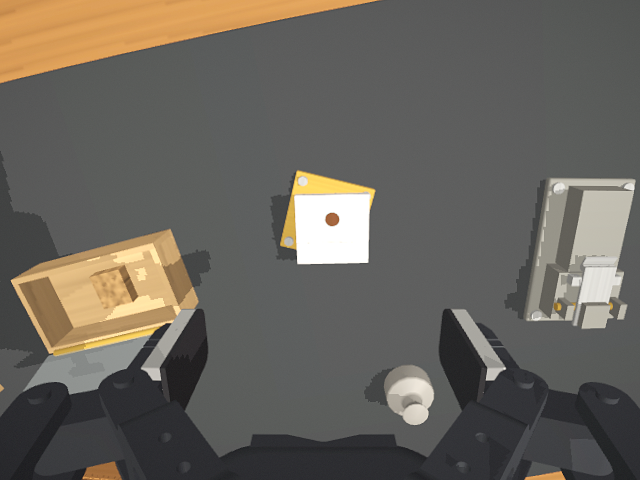

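```bash
python3 - <<'E'
from h import *
import pickle
np.set_printoptions(precision=4,suppress=True)
W=pickle.load(open("w6.pkl","rb"));w=cv2.imread("pics/w6.png")
h=cv2.cvtColor(w,cv2.COLOR_BGR2HSV);m=np.zeros(w.shape[:2],bool);r=(slice(170,290),slice(270,390))
m[r]=(h[r][...,2]>190)&(h[r][...,1]<60);q=quad(m);print(q)
q=q[np.argsort(q[:,1])];z=np.array([.037,.037,.033,.033])
p=np.array([onz(W,[u],zz)[0] for u,zz in zip(q,z)]);print(p,p.mean(0))
i=[0,1] if q[0,0]<q[1,0] else [1,0];j=[2,3] if q[2,0]<q[3,0] else [3,2]
for a,b in ((i[0],i[1]),(j[0],j[1])): v=p[b]-p[a];print("y-dir",np.degrees(np.arctan2(v[1],v[0])),np.linalg.norm(v))
for a,b in ((i[0],j[0]),(i[1],j[1])): v=p[b]-p[a];print("x-dir",np.degrees(np.arctan2(v[1],v[0])),np.linalg.norm(v[:2]))
# jig and clip base in this view
print("clip base",onz(W,[[546,178],[635,179],[526,318]],.010))
# stand from top: grey
W1=pickle.load(open("w1.pkl","rb"))
bb=onz(W1,np.array([[140,78],[322,72]])/3.7+[370,185],.032);print("bed back corners",bb,np.linalg.norm(bb[0]-bb[1]),bb.mean(0))
u=np.array([np.cos(np.radians(-9.8)),np.sin(np.radians(-9.8))]);print("seat from bed",bb.mean(0)[:2]+.074*u)
jw=onz(W1,np.array([[181,320],[301,316]])/3.7+[370,185],.039);print("jaw front",jw,np.linalg.norm(jw[0]-jw[1]),jw.mean(0)[:2]+.019*u)
E
```

```text
[[370. 195.]
 [367. 262.]
 [297. 263.]
 [296. 194.]]
[[ 0.458  -0.0433  0.037 ]
 [ 0.4695  0.0158  0.037 ]
 [ 0.5287  0.005   0.033 ]
 [ 0.5187 -0.055   0.033 ]] [ 0.4937 -0.0194  0.035 ]
y-dir 78.96231188616578 0.060223296856478176
y-dir 80.60758362510872 0.06081754077205987
x-dir -10.855514522386805 0.06185969198381716
x-dir -10.307766714856964 0.06011809713186426
clip base [[0.4879 0.1739 0.01  ]
 [0.5028 0.2559 0.01  ]
 [0.6255 0.1527 0.01  ]]
bed back corners [[0.4963 0.1907 0.032 ]
 [0.5046 0.2329 0.032 ]] 0.042956860103663244 [0.5005 0.2118 0.032 ]
seat from bed [0.5734 0.1992]
jaw front [[0.556  0.1893 0.039 ]
 [0.5617 0.218  0.039 ]] 0.029240619869298868 [0.5776 0.2004]
```

```bash
J="python3 -m jog"; 
$J '{"travel":[[16.5,2.4,0],[0,0,-35],[0,0,-35],[0,0,-35],[0,0,-35]],"dr":[[0,0,0],[0,0,0],[0,0,0],[0,0,0],[0,0,0]],"jaw":[0,0,0,0,0]}' 40
$J '{"travel":[[0,0,-30],[0,0,-20],[0,0,-10],[0,0,0],[0,0,0]],"dr":[[0,0,0],[0,0,0],[0,0,0],[0,0,0],[0,0,0]],"jaw":[0,0,0,30,50]}' 40
$J '{"travel":[[0,0,0],[0,0,0],[0,0,0],[0,0,0],[0,0,0]],"dr":[[0,0,0],[0,0,0],[0,0,0],[0,0,0],[0,0,0]],"jaw":[60,65,70,75,80]}' 20
```

```text
time: 16.23
eef_pos: [0.4852, -0.0211, 0.0765]
tcp_rot: [0.089, 0.996, -0.0, 0.001]
contact_force: [0.7, -0.1, -0.3]
opening: 0.998
time: 16.65
eef_pos: [0.4854, -0.0212, 0.0178]
tcp_rot: [0.088, 0.996, -0.0, 0.0]
contact_force: [0.0, -0.8, -0.1]
opening: 0.803
time: 17.07
eef_pos: [0.4859, -0.0213, 0.0186]
tcp_rot: [0.088, 0.996, -0.0, 0.001]
contact_force: [-1.2, 0.2, 4.8]
opening: 0.695
```

```bash
J="python3 -m jog"; 
$J '{"travel":[[0,0,5],[0,0,20],[0,0,30],[0,0,20],[3,29,0]],"dr":[[0,0,0],[0,0,0],[0,0,0],[0,0,0],[0,0,0.5]],"jaw":[150,150,150,150,150]}' 60
$J '{"travel":[[3,29,0],[3,29,0],[3,29,0],[3,29,0],[3,29,0]],"dr":[[0,0,0],[0,0,0],[0,0,0],[0,0,0],[0,0,0]],"jaw":[150,150,150,150,150]}' 60
$J '{"travel":[[3,29,0],[2,29,0],[0,0,0],[0,0,0],[0,0,0]],"dr":[[0,0,0],[0,0,0],[0,0,0],[0,0,0],[0,0,0]],"jaw":[150,150,150,150,150]}' 60
python3 - <<'E'
from h import *
import pickle
s=get_state();im=read_camera("wrist")[:,:,::-1];R=Rn.from_quat(s['tcp_rot']).as_matrix();print(s["time"],s["eef_pos"],np.degrees(np.arctan2(R[1,1],R[0,1])),R[:,2])
cv2.imwrite("pics/w7.png",im);pickle.dump(cam("wrist",s),open("w7.pkl","wb"))
h=cv2.cvtColor(im,cv2.COLOR_BGR2GRAY)
for r in range(100,420,12):
    e=np.abs(np.diff(h[r].astype(int)));print(r,[(int(c),int(h[r,c]),int(h[r,c+1])) for c in range(200,440) if e[c]>22])
E
```

```text
time: 17.48
eef_pos: [0.4915, 0.0047, 0.0974]
tcp_rot: [0.086, 0.996, -0.001, 0.005]
contact_force: [1.2, -0.1, 0.0]
opening: 0.687
time: 17.9
eef_pos: [0.5023, 0.1542, 0.0921]
tcp_rot: [0.084, 0.996, -0.0, -0.0]
contact_force: [1.1, -0.6, -0.3]
opening: 0.688
time: 18.32
eef_pos: [0.5074, 0.2106, 0.0919]
tcp_rot: [0.083, 0.997, -0.0, -0.001]
contact_force: [-0.1, -0.9, -1.3]
opening: 0.685
18.3167 [0.50735125 0.21055155 0.09187709] 80.43977678468563 [-1.17490628e-03 -7.91449831e-04 -9.99998997e-01]
100 []
112 []
124 []
136 []
148 []
160 []
172 []
184 []
196 []
208 []
220 []
232 [(251, 42, 79), (252, 79, 115), (256, 111, 158), (257, 158, 187), (272, 181, 150), (282, 146, 123), (283, 123, 87), (371, 100, 127), (372, 127, 174), (391, 143, 111), (392, 111, 72)]
244 [(252, 49, 84), (364, 98, 132), (391, 122, 83)]
256 [(252, 43, 69), (253, 69, 98), (286, 107, 133), (390, 139, 98), (391, 98, 62)]
268 [(231, 48, 86), (232, 86, 137), (413, 147, 84)]
280 [(229, 39, 114), (230, 114, 202), (414, 222, 195), (415, 195, 97), (416, 97, 61)]
292 [(230, 38, 109), (231, 109, 203), (414, 211, 101), (41
[... 741 characters left out ...]
(333, 77, 121), (334, 121, 180), (408, 187, 156), (409, 156, 12), (425, 41, 93), (426, 93, 125)]
352 [(200, 42, 102), (201, 102, 153), (215, 203, 143), (216, 143, 58), (237, 4, 189), (407, 182, 149), (408, 149, 12), (429, 39, 115), (430, 115, 156)]
364 [(238, 7, 185), (277, 190, 223), (290, 206, 173), (406, 179, 143), (407, 143, 13)]
376 [(238, 20, 125), (287, 195, 169), (405, 171, 123), (406, 123, 87), (407, 87, 29)]
388 [(240, 39, 110), (241, 110, 176), (404, 167, 82), (411, 54, 22)]
400 [(241, 58, 117), (242, 117, 177), (386, 192, 229), (403, 212, 129), (404, 129, 59)]
412 [(242, 58, 106), (243, 106, 166), (296, 201, 225), (310, 209, 177), (363, 192, 224), (402, 203, 123), (403, 123, 55)]
```

```bash
J="python3 -m jog"; 
$J '{"travel":[[0,0,-30],[0,0,-20],[0,0,-12],[0,0,-4],[0,0,0]],"dr":[[0,0,0],[0,0,0],[0,0,0],[0,0,0],[0,0,0]],"jaw":[150,150,150,150,150]}' 60
$J '{"travel":[[0,0,-1.5],[0,0,0],[0,0,0]],"dr":[[0,0,0],[0,0,0],[0,0,0]],"jaw":[150,150,150]}'
$J '{"travel":[[0,0,-1.5],[0,0,0],[0,0,0]],"dr":[[0,0,0],[0,0,0],[0,0,0]],"jaw":[150,150,150]}'
```

```text
time: 18.78
eef_pos: [0.5072, 0.2099, 0.0252]
tcp_rot: [0.084, 0.996, -0.0, -0.001]
contact_force: [0.1, -0.0, -1.1]
opening: 0.681
time: 19.03
eef_pos: [0.509, 0.211, 0.0261]
tcp_rot: [0.084, 0.996, 0.0, 0.001]
contact_force: [-0.1, 0.5, -0.2]
opening: 0.688
time: 19.28
eef_pos: [0.5081, 0.211, 0.0236]
tcp_rot: [0.084, 0.997, 0.0, 0.0]
contact_force: [0.1, 0.2, -1.0]
opening: 0.687
```

```bash
J="python3 -m jog"; 
$J '{"travel":[[0,0,-1.5],[0,0,0],[0,0,0],[0,0,0]],"dr":[[0,0,0],[0,0,0],[0,0,0],[0,0,0]],"jaw":[150,150,150,150]}'
$J '{"travel":[[0,0,-0.8],[0,0,0],[0,0,0]],"dr":[[0,0,0],[0,0,0],[0,0,0]],"jaw":[150,150,150]}'
```

```text
time: 19.62
eef_pos: [0.5083, 0.2111, 0.023]
tcp_rot: [0.084, 0.997, 0.0, 0.0]
contact_force: [-2.1, -1.6, 5.2]
opening: 0.686
time: 19.87
eef_pos: [0.5085, 0.2111, 0.023]
tcp_rot: [0.083, 0.997, 0.0, 0.0]
contact_force: [-3.6, -0.6, 10.0]
opening: 0.687
```

```bash
J="python3 -m jog"; 
$J '{"travel":[[2,-0.34,0.4],[2,-0.34,0],[2,-0.34,0],[2,-0.34,0],[0,0,0]],"dr":[[0,0,0],[0,0,0],[0,0,0],[0,0,0],[0,0,0]],"jaw":[255,255,255,255,255]}' 80
$J '{"travel":[[2,-0.34,0],[2,-0.34,0],[2,-0.34,0],[0,0,0]],"dr":[[0,0,0],[0,0,0],[0,0,0],[0,0,0]],"jaw":[255,255,255,255]}'
$J '{"travel":[[1.5,-0.26,0],[1.5,-0.26,0],[0,0,0]],"dr":[[0,0,0],[0,0,0],[0,0,0]],"jaw":[255,255,255]}'
```

```text
time: 20.28
eef_pos: [0.517, 0.2101, 0.0232]
tcp_rot: [0.084, 0.996, 0.0, 0.001]
contact_force: [-2.0, -0.1, 6.6]
opening: 0.678
time: 20.62
eef_pos: [0.523, 0.2091, 0.0232]
tcp_rot: [0.084, 0.996, 0.001, 0.001]
contact_force: [-2.0, -0.1, 5.9]
opening: 0.679
time: 20.87
eef_pos: [0.5256, 0.2086, 0.0231]
tcp_rot: [0.084, 0.996, 0.0, 0.0]
contact_force: [-3.1, 0.4, 7.6]
opening: 0.681
```

```bash
J="python3 -m jog"; 
for k in 1 2 3; do $J '{"travel":[[1.5,-0.26,0],[1.5,-0.26,0],[0,0,0]],"dr":[[0,0,0],[0,0,0],[0,0,0]],"jaw":[255,255,255]}' | grep -E "eef|contact|tcp"; done
```

```text
eef_pos: [0.5267, 0.2084, 0.0231]
tcp_rot: [0.084, 0.996, 0.0, -0.002]
contact_force: [-8.6, 0.6, 11.9]
eef_pos: [0.529, 0.208, 0.0231]
tcp_rot: [0.084, 0.996, 0.0, -0.003]
contact_force: [-10.0, 0.7, 13.0]
eef_pos: [0.533, 0.2074, 0.0231]
tcp_rot: [0.084, 0.996, 0.0, -0.002]
contact_force: [-7.0, 2.0, 11.2]
```

```bash
J="python3 -m jog"; 
for k in 1 2 3; do $J '{"travel":[[1.5,-0.26,0],[1.5,-0.26,0],[0,0,0]],"dr":[[0,0,0],[0,0,0],[0,0,0]],"jaw":[255,255,255]}' | grep -E "eef|contact|tcp|open"; done
```

```text
eef_pos: [0.536, 0.2069, 0.0231]
tcp_rot: [0.084, 0.996, 0.0, -0.002]
contact_force: [-8.0, 0.5, 10.2]
opening: 0.679
eef_pos: [0.5379, 0.2065, 0.0231]
tcp_rot: [0.084, 0.996, 0.0, -0.003]
contact_force: [-10.6, 0.9, 13.2]
opening: 0.683
eef_pos: [0.5379, 0.2065, 0.0231]
tcp_rot: [0.084, 0.996, 0.0, -0.007]
contact_force: [-19.7, 2.1, 20.6]
opening: 0.682
```

```bash
J="python3 -m jog"; 
for k in 1 2; do $J '{"travel":[[1,-0.17,0],[1,-0.17,0],[0,0,0]],"dr":[[0,0,0],[0,0,0],[0,0,0]],"jaw":[255,255,255]}' 100 | grep -E "eef|contact|tcp|open"; done
python3 - <<'E'
from h import *
import pickle
s=get_state();im=read_camera("wrist")[:,:,::-1]
cv2.imwrite("pics/w8.png",im);pickle.dump(cam("wrist",s),open("w8.pkl","wb"))
sc=read_camera("scene")[:,:,::-1];tp=read_camera("top")[:,:,::-1]
cv2.imwrite("pics/s8.png",sc);cv2.imwrite("pics/t8.png",tp)
E
```

```text
eef_pos: [0.5379, 0.2065, 0.0232]
tcp_rot: [0.084, 0.996, -0.0, -0.01]
contact_force: [-25.4, 2.0, 26.1]
opening: 0.679
eef_pos: [0.5379, 0.2065, 0.0232]
tcp_rot: [0.084, 0.996, -0.0, -0.013]
contact_force: [-29.9, 3.3, 30.4]
opening: 0.677
```

```bash
J="python3 -m jog"; 
$J '{"travel":[[-2,0.34,0],[-2,0.34,0.3],[-1,0.17,0.3],[0,0,0]],"dr":[[0,0,0],[0,0,0],[0,0,0],[0,0,0]],"jaw":[255,255,255,255]}' 40
$J '{"travel":[[0,0,0],[0,0,0],[0,0,0],[0,0,0],[0,0,0]],"dr":[[0,0,0],[0,0,0],[0,0,0],[0,0,0],[0,0,0]],"jaw":[75,65,50,20,0]}' 20
$J '{"travel":[[0,0,0],[0,0,0],[0,0,5],[0,0,20],[0,0,30]],"dr":[[0,0,0],[0,0,0],[0,0,0],[0,0,0],[0,0,0]],"jaw":[0,0,0,0,0]}' 20
$J '{"travel":[[-20,3,40],[-20,3,40],[-10,2,30],[0,0,0],[0,0,0]],"dr":[[0,0,0],[0,0,0],[0,0,0],[0,0,0],[0,0,0]],"jaw":[0,0,0,0,0]}' 20
python3 - <<'E'
from h import *
import pickle
s=get_state();im=read_camera("wrist")[:,:,::-1];R=Rn.from_quat(s['tcp_rot']).as_matrix();print(s["time"],s["eef_pos"],np.degrees(np.arctan2(R[1,1],R[0,1])))
cv2.imwrite("pics/w9.png",im);pickle.dump(cam("wrist",s),open("w9.pkl","wb"))
sc=read_camera("scene")[:,:,::-1];cv2.imwrite("pics/s9.png",sc)
A=cv2.resize(im[130:350,220:430],(570,600),interpolation=cv2.INTER_CUBIC)
B=cv2.resize(sc[180:250,335:415],(230,200),interpolation=cv2.INTER_CUBIC);Bp=np.zeros((600,230,3),np.uint8);Bp[:200]=B
C=cv2.resize(sc[230:330,180:280],(230,230));Bp[300:530]=C
cv2.imwrite("pics/c9.png",np.hstack([A,Bp]))
E
```

```text
time: 23.35
eef_pos: [0.5381, 0.2065, 0.0232]
tcp_rot: [0.084, 0.996, 0.0, -0.005]
contact_force: [-13.3, 2.2, 14.2]
opening: 0.679
time: 23.77
eef_pos: [0.5424, 0.2049, 0.022]
tcp_rot: [0.084, 0.996, -0.0, 0.0]
contact_force: [0.1, 0.2, -0.7]
opening: 0.994
time: 24.18
eef_pos: [0.5393, 0.2044, 0.0745]
tcp_rot: [0.084, 0.996, -0.001, -0.004]
contact_force: [0.2, -0.2, 0.8]
opening: 1.002
time: 24.6
eef_pos: [0.4959, 0.2132, 0.1847]
tcp_rot: [0.083, 0.997, 0.001, 0.003]
contact_force: [0.0, -0.2, 0.1]
opening: 1.001
24.6 [0.49593495 0.21316452 0.18466716] 80.44323542465133
```

View pics/c9.png

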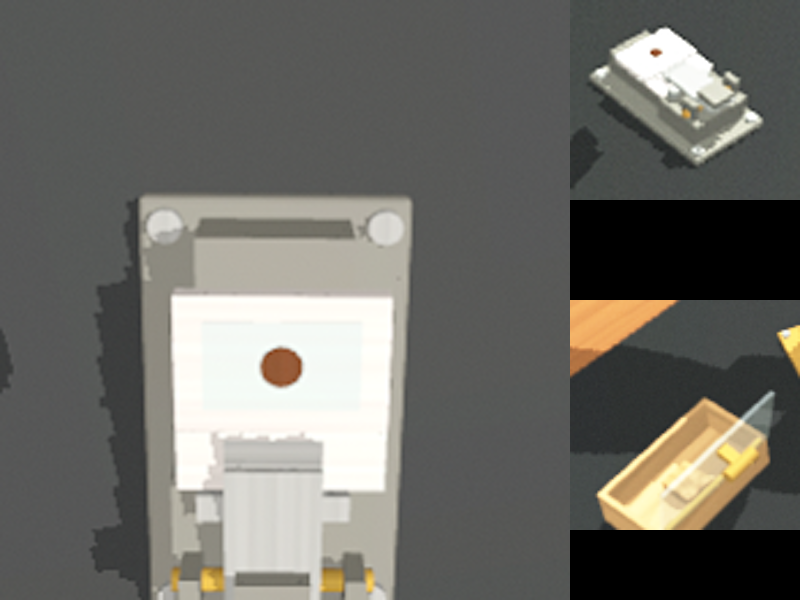

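```bash
python3 - <<'E'
from h import *
import pickle
np.set_printoptions(precision=4,suppress=True)
W=pickle.load(open("w9.pkl","rb"));f=lambda p:np.array(p,float)*[210/570,220/600]+[220,130]
a=np.radians(-9.8);M=np.array([[np.cos(a),np.sin(a)],[-np.sin(a),np.cos(a)]])
g=lambda p,z:onz(W,f(p),z)[:,:2]@M.T*1000
bed=g([[193,237],[357,237]],.032);bk=g([[172,294],[392,297]],.040);lip=g([[177,490],[385,491]],.036);st=g([[207,493],[336,493]],.038);base=g([[140,197],[412,197]],.010);jaw=g([[224,440],[323,440]],.038)
for n,v in zip("bed bk lip stop base jaw".split(),(bed,bk,lip,st,base,jaw)):d=v[1]-v[0];print(n,v.mean(0),"w",np.linalg.norm(d),"ang",np.degrees(np.arctan2(-d[0],d[1])))
print("gap bed-back->mount-back",(bk-bed).mean(0)[0],"expect 14; mount y off vs bed/base/jaw",(bk.mean(0)+lip.mean(0))[1]/2-np.array([bed.mean(0)[1],base.mean(0)[1],jaw.mean(0)[1]]))
E
```

```text
bed [458.1936 294.0764] w 45.64943283486295 ang 0.2001953949307528
bk [472.5943 296.0777] w 60.63045958593683 ang -0.6264117147900663
lip [534.7736 296.0924] w 61.79657826670098 ang -0.14215343221158877
stop [534.4983 293.2685] w 38.08087388362258 ang 0.17625662940225895
base [452.0956 294.3241] w 80.46770199181219 ang 0.20462235884475966
jaw [517.2883 293.8177] w 28.717554095885617 ang 0.1796872599957389
gap bed-back->mount-back 14.40070729314104 expect 14; mount y off vs bed/base/jaw [2.0086 1.7609 2.2673]
```

```bash
python3 -c "
from plant import *
print(sign_off())"
```

```text
the job is handed in; nothing more can be done
None
```

The job is handed in at about 25 s of the 72 s allowed; no verdict was reported. I swung the flap open to about 1.85 rad by its bar, and set the mount on the brass rest. I then took it again by its ±y sides, slid it along the bed under the jaw, and let go.

**Seating:**
- The tool stopped dead at x = 0.538 while the push rose from about 11 to 30 N, so I took that as the stops.
- In the last wrist picture the mount's back edge was 14.4 mm from the bed's back edge; 14 mm is expected when it is home.
- The lip's edge lies at the stops, about 2 mm off centre (5 mm allowed) and square within about 1°.
- I did not measure the jaw angle or the mount's tilt. The picture shows the lip under the jaw and the mount looking flat.

**Flap and bystanders:** The last scene picture shows the flap still standing open. I never went near the weight, jar or loupe, but did not measure their positions at the end.

**Disagreements:**
- The wrist camera read about 4–5 mm farther in x than the top camera. I split the difference for the grasps and relied on relative views and contact at the stand.
- The first rise in push force came about 12 mm before the stop, where I expected about 15 mm. The 14.4 mm gap points to it being home.

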